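# Unclip the filter cover on the bookbinder's bench

## Task

The paper-dust filter in the box with the yellow cover is due for changing. Squeeze the two black snap tabs of the yellow cover together, lift the cover off its box and set it down gently, right way up, on the middle of the green cutting mat, then let go. Leave the filter box with the blue cover closed and alone.

Things in the scene. Friction and masses are not known exactly. Their poses are not given: they have to be found in the camera images.
- cover_yellow: Yellow clip-on cover, 130 x 102 mm (own x, y), 0.13 to 0.2 kg: 4 mm plate, top at z = +26 mm, with a 22 mm skirt that caps a grey box fixed to the table. Origin: centre of the skirt's lower edge, 40 mm above the table while clipped; z up. Has 2 mm sideways play on the box. Unclipped it lifts straight up (30 mm clears the box) and then stands level on its skirt.
- yellow_tabs (a point): Midpoint between the yellow cover's two black snap tabs, 17 mm above its plate, axes as the cover's. Tabs rise 34 mm from the plate, 24 mm wide (x), 6 mm thick, facing each other along y: outer faces 56 mm apart. Springs push them outwards (2 to 6 N each); each slides in up to 10 mm (36 mm apart). Squeezed to 46 mm or less they unhook; one alone frees nothing.
- cover_blue: A bystander: the same kind of cover with the same tabs and measures, in dark blue, clipped on the other grey filter box. Origin and axes as on the yellow cover. It must stay as it is.
- mat: The green cutting mat with a pale grid, 240 x 200 mm (own x by own y), 3 mm thick, fixed flat on the table. Origin: centre of its underside, at table height; z up.
There are look-alikes about, which are no part of the job. Of the things that look like the cover_yellow, the middle-sized one is meant.

How it is judged:
By the outcome, as a careful person would: the job done as asked, in the order asked, and still so for the second after the job is handed in, with the robot touching nothing.
It also fails if it takes over 48 s, if anything falls off the work surface, if the arm or the gripper's body presses on something with over 40 N, if the wrist force passes 120 N, or if a joint passes its speed limit or range.

## Robot

A 7-joint arm with a two-finger parallel gripper is mounted at the origin on the work surface. World frame = base frame: x ahead of the robot, y to its left, z up, the work surface at z = 0. Lengths are in mm, angles in rad, forces in N, time in s.
With the tool pointing down it reaches from about 400 to 850 mm from the base axis. Payload 4.4 kg.
Tool frame: the origin (TCP) lies midway between the tips of the shut fingers; the grasp point (between the pads) lies pinch_z behind it (pinch_z is the distance from the TCP to the grasp point, in mm); z points along the fingers, x is the direction in which the jaws open and shut, and the axes are right-handed (so a half turn about z gives the same grasp; the last joint's range is limited). The gripper opens to 94 mm and grips with 3 to 60 N. Pads are 16 mm wide; open, the fingers measure 119 mm over their backs; the gripper's body (75 mm by 177 mm) begins 78 mm behind the grasp point.
Start: joints at [-1.303, 0.628, 0.038, 1.517, -0.027, 0.996, -0.02], TCP at [212.939, 614.146, 205.478] pointing down, gripper open.
Joint ranges: [-3.06, 3.06], [-0.37, 2.12], [-1.25, 1.32], [0.18, 2.47], [-1.1, 4.24], [0.23, 1.98], [-2.94, 2.94]. Speed limits (rad/s): [2.57, 2.57, 3.14, 3.14, 3.14, 3.14, 3.14].

## Interface

Orientations are given as a rotation vector (axis times angle).
In Python, from rig import observe, get_image, calibration, close_job, trace, pinpoint, pinch_z gives the robot as it stands.
- The arm moves only by the tool send_rows, never from a script. Its argument "deltas" is one flat list of numbers, 7 for each row, row after row: the turn, a rotation vector about the tool's x, y, z in degrees, then the shift along the tool's x, y, z in mm, then the opening, from 0 (shut) to 1 (fully open). A call has 1 to 5 rows; each row shifts and turns the pose as measured when the row begins, along the tool's axes as they then stand; what a row does not reach is not made up. A row lasts 1/12 s, in which the tool goes at most 41.7 mm and 7.16 degrees, less where a joint would pass 70% of its speed; a pose out of reach is approached as far as the arm can. A call is refused whole if a number of a shift passes 41.7 or a number of a turn 7.16, either way. A call with a gripper value outside its range is refused whole. The fingers move at their own pace and stop on an object; the grip force is fixed at half the most. Time passes only in rows, so rows that do not move let the fingers close. It gives the time, the measured TCP pose, the force and the opening at its end, in the units of the state.
- observe(): the state, without advancing time (a new reading comes with each control period).
- get_image(name): name is "scene" or "side" or "wrist"; returns the picture (400x640x3 uint8, blue, green, red); there is no depth.
- calibration(name): a dict with "fx", "fy", "cx", "cy" (pixels), "k1" (the pictures are not rectified: a ray, as slopes to the right and down, at radius r is drawn at 1 + k1 r^2 times it, then the intrinsics apply), "rvec" (rotation vector, rad) and "tvec" (3), from world to camera coordinates, as OpenCV has them; the wrist camera has in their place "tool_from_camera" (4x4, takes a point from camera to tool coordinates, whose origin is the TCP and whose axes are the tool frame's). Camera axes: x right, y down, z forward; pixel columns grow to the right and rows downward; lengths in mm; the calibration is good to about 2 mm. A picture is of the moment at which its call begins: read the wrist's pose just before it. calibration takes no time and is no camera call.
- close_job(): hands the job in, once; it reports no verdict.
Trained networks look in the newest picture that a camera, given by its name, has taken for a name from the list of things; names that differ only in an ending like _2 or _b are one class to them, and where a whole thing is asked for, a point or a joint stands for the part that bears it (a point fixed in the world has none). Each returns a list of dicts, best first, with "score" (0 to 1); they miss things now and then, are a little off and sometimes report something else, mostly with a low value. They report only what shows in the picture. A call takes as long as a camera call. They do not tell look-alikes from the thing itself.
- trace(target, camera): "pixels" (400x640 bool, what is visible of it) and "position" ([column, row] in pixels, amid what is visible of it).
- pinpoint(target, camera): "position" ([column, row] in pixels: a listed point, or the origin of a listed thing).
The state is a dict: "time_s": time; "joint_positions": joint angles; "joint_velocities": joint speeds; "joint_efforts": joint torques, N m; "tool_pos": TCP position; "eef_rot": TCP orientation; "contact_force": force on the tool from outside, world axes, zero at the start; "wrist_torque": the same for the moment, N m; "width": opening from 0.0 (shut) to 1.0 (fully open).
Only numpy, scipy, OpenCV 4.12 (cv2) and the standard library are available. Lean on these libraries where they do the work, as an engineer would, in place of code of your own. Each camera call takes 0.05 s, during which the arm holds its last target. There are 200 camera calls.

## Working session

There is one attempt and no reset: what is moved stays moved. The work goes in short steps, Python scripts to look and compute and a tool call to move; the robot and the scene stay as the last step left them, time stands still between calls to the robot, and variables do not carry over. Pictures are saved under pics/ and viewed, about 8 in all and at most 12, crops included, and the job is handed in when it is done.

Besides the shell and the picture viewer there is one more tool, called after "Call:" in YAML: its name, and indented under it one key for each argument. send_rows: Moves the arm, as the interface text tells. Its arguments: {"type":"object","properties":{"deltas":{"type":"array"}},"required":["deltas"]}

```bash
mkdir -p pics; ls; cat > h.py <<'E'
import numpy as np, cv2
from scipy.spatial.transform import Rotation as R
from rig import *
def cam(name, st=None):
    c=calibration(name); 
    if name=="wrist":
        T=np.eye(4); T[:3,:3]=R.from_rotvec(st["eef_rot"]).as_matrix(); T[:3,3]=st["tool_pos"]
        M=T@np.array(c["tool_from_camera"]); return c,M[:3,:3],M[:3,3]
    Rw=R.from_rotvec(np.ravel(c["rvec"])).as_matrix().T
    return c,Rw,-Rw@np.ravel(c["tvec"])
def ray(name,px,st=None):
    c,Rw,o=cam(name,st)
    d=np.array([(px[0]-c["cx"])/c["fx"],(px[1]-c["cy"])/c["fy"]]); u=d.copy()
    for _ in range(20): u=d/(1+c["k1"]*(u@u))
    v=Rw@np.array([u[0],u[1],1]); return o,v/np.linalg.norm(v)
def atz(name,px,z,st=None):
    o,v=ray(name,px,st); return o+v*(z-o[2])/v[2]
def proj(name,p,st=None):
    c,Rw,o=cam(name,st); q=Rw.T@(np.array(p,float)-o); u=q[:2]/q[2]; u=u*(1+c["k1"]*(u@u))
    return np.array([u[0]*c["fx"]+c["cx"],u[1]*c["fy"]+c["cy"]])
def tri(rays):
    A=np.zeros((3,3));b=np.zeros(3)
    for o,v in rays:
        P=np.eye(3)-np.outer(v,v);A+=P;b+=P@o
    x=np.linalg.solve(A,b); return x,[np.linalg.norm((np.eye(3)-np.outer(v,v))@(x-o)) for o,v in rays]
E
python3 - <<'E'
from h import *
np.set_printoptions(precision=1,suppress=True)
s=observe(); print(s["time_s"],s["tool_pos"],R.from_rotvec(s["eef_rot"]).as_matrix(),pinch_z)
ims=[get_image(n) for n in("scene","side","wrist")]
for n,i in zip(("scene","side","wrist"),ims): cv2.imwrite(f"pics/{n}0.png",i)
for n in("scene","side","wrist"):
  print(n,cam(n,s)[2])
  for t in("cover_yellow","yellow_tabs","cover_blue","mat"):
    print(n,t,[(np.round(d["position"]),round(d["score"],2)) for d in pinpoint(t,n)])
cv2.imwrite("pics/both0.png",cv2.resize(np.vstack(ims[:2]),(480,600)))
E
```

```text
pics
0.0 [212.7 613.5 204.6] [[ 0.3  0.9 -0. ]
 [ 0.9 -0.3 -0. ]
 [-0.   0.  -1. ]] 18.8
scene [1128.   803.6  989.1]
scene cover_yellow [(array([369., 247.]), 0.82), (array([347., 312.]), 0.76), (array([447., 289.]), 0.59)]
scene yellow_tabs [(array([370., 239.]), 0.92), (array([348., 304.]), 0.62), (array([450., 276.]), 0.61)]
scene cover_blue [(array([248., 155.]), 0.75)]
scene mat [(array([316., 206.]), 0.95)]
side [ 199.8 -583.6  978.3]
side cover_yellow [(array([244., 146.]), 0.91), (array([291., 172.]), 0.76), (array([325., 149.]), 0.68)]
side yellow_tabs [(array([294., 162.]), 0.92), (array([325., 145.]), 0.68), (array([240., 136.]), 0.63)]
side cover_blue [(array([394., 326.]), 0.55)]
side mat [(array([322., 244.]), 0.81)]
wrist [133.6 640.7 384.1]
wrist cover_yellow [(array([290., 346.]), 0.98)]
wrist yellow_tabs [(array([280., 379.]), 0.93)]
wrist cover_blue []
wrist mat []
```

View pics/scene0.png

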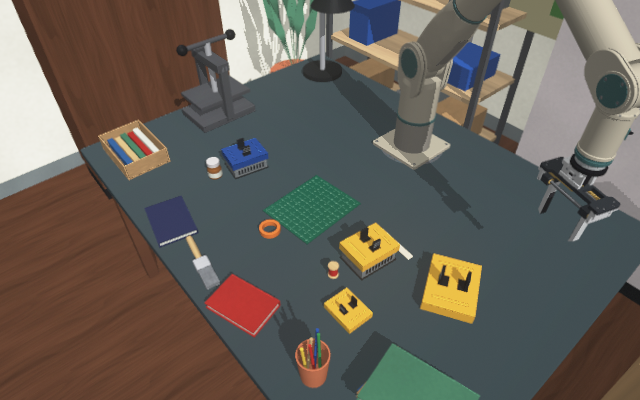

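View pics/side0.png

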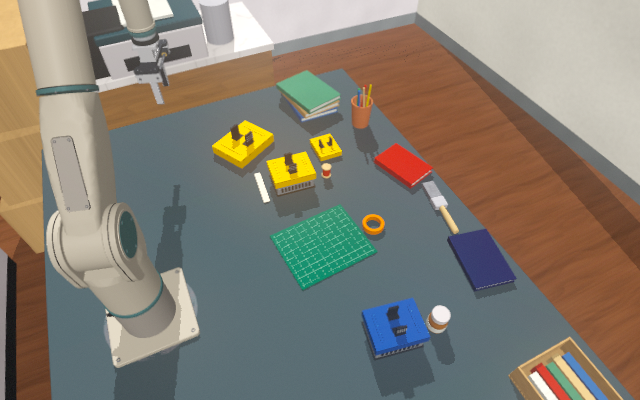

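The scene picture shows three yellow covers: a large one at (450,289), a middle one on a grey box at (370,247) and a small one at (347,310). In the side view they are at (244,146), (291,172) and (325,148). The middle one fits: it is mid-sized and clipped on a grey box. The mat is at scene (314,207) and side (322,245).

```bash
python3 - <<'E'
from h import *
np.set_printoptions(precision=1,suppress=True)
for n,a,b in(("mid",(369,247),(291,172)),("midtabs",(370,239),(294,162)),("big tabs",(450,276),(240,136)),("small tabs",(348,304),(325,145)),("mat",(316,206),(322,244)),("blue",(248,155),(394,326))):
  print(n,*tri([ray("scene",a),ray("side",b)]))
get_image("scene");get_image("side")
P={}
for n,p in(("scene",(369,247)),("side",(291,172))):
  for t in ("cover_yellow","mat"):
    for d in trace(t,n):
      pos=d["position"]
      m=d["pixels"].astype(np.uint8)
      c=max(cv2.findContours(m,0,2)[0],key=cv2.contourArea)
      if t=="mat":
        q=np.array([atz(n,x[0],3)[:2] for x in c],np.float32); print(n,t,d["score"],cv2.minAreaRect(q))
      elif np.hypot(*(np.array(pos)-p))<25:
        print(n,t,d["score"],pos)
a=cv2.imread("pics/scene0.png")[200:350,290:510];b=cv2.imread("pics/side0.png")[80:230,190:410]
cv2.imwrite("pics/crop.png",cv2.resize(np.hstack([a,b]),None,fx=1.8,fy=1.8,interpolation=cv2.INTER_CUBIC))
E
```

```text
mid [499.2 275.1  43.5] [np.float64(0.11989691171055995), np.float64(0.11989691171068916)]
midtabs [507.9 277.5  83.5] [np.float64(4.462490925517295), np.float64(4.462490925517331)]
big tabs [408.7 489.7  52.3] [np.float64(7.296632756513045), np.float64(7.296632756512818)]
small tabs [660.  363.3  23.3] [np.float64(0.2715697124639735), np.float64(0.27156971246405015)]
mat [480.7  17.7  -0.1] [np.float64(5.627286327049346), np.float64(5.627286327049377)]
blue [ 523.1 -293.6   44.8] [np.float64(5.286269777390268), np.float64(5.28626977739036)]
scene cover_yellow 0.82 [365.8, 245.6]
scene mat 0.58 ((490.0863037109375, 16.839752197265625), (246.33619689941406, 205.0688018798828), 5.2603983879089355)
side cover_yellow 0.84 [288.1, 170.0]
side mat 0.66 ((487.3283386230469, 13.525444030761719), (241.498779296875, 202.38357543945312), 4.550188064575195)
```

View pics/crop.png

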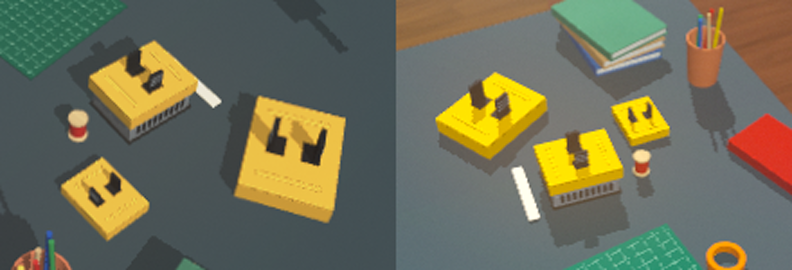

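The crop confirms it: the target is the middle-sized cover, the one on the slatted grey box (scene crop at 145,85). The big and small ones lie flat on the table. Next I plan the approach.

```bash
cat >> h.py <<'E'
def to(target,yawx=None):
    """shift in tool axes to target TCP; yaw turn (deg about tool z) so tool x lies along yawx (deg, mod 180)"""
    s=observe(); M=R.from_rotvec(s["eef_rot"]).as_matrix()
    d=M.T@(np.array(target)-s["tool_pos"]); print("t",s["time_s"],"pos",np.round(s["tool_pos"],1),"xdir",np.round(np.degrees(np.arctan2(M[1,0],M[0,0])),1),"tilt",np.round(M[:2,2],3),"shift",np.round(d,1),"w",s["width"],"F",np.round(s["contact_force"],1))
    if yawx is not None:
        a=np.degrees(np.arctan2(M[1,0],M[0,0])); e=(yawx-a+90)%180-90; print("turn z",round(-e,2))
E
python3 -c "
from h import *
to([507,277,205],90)"
```

```text
t 1.05 pos [212.9 614.2 205.5] xdir 70.9 tilt [-0.  0.] shift [-222.2  388.3    0.5] w 1.0014972183472235 F [-0.   0.7  0.3]
turn z -19.13
```

Call:
send_rows:
  deltas: [0,0,0,-20,35,0,1,0,0,0,-20,35,0,1,0,0,0,-20,35,0,1,0,0,0,-20,35,0,1,0,0,0,-20,35,0,1]

```text
time_s: 1.47
tool_pos: [339.2, 468.6, 203.4]
eef_rot: [-2.532, -1.844, 0.0]
contact_force: [-0.2, 0.5, -1.0]
width: 0.998
```

Call:
send_rows:
  deltas: [0,0,0,-20,35,0,1,0,0,0,-20,35,0,1,0,0,0,-20,35,0,1,0,0,0,-20,35,0,1,0,0,0,-15,26,0,1]

```text
time_s: 1.88
tool_pos: [474.1, 318.7, 202.7]
eef_rot: [-2.534, -1.843, -0.004]
contact_force: [0.2, 0.3, 0.3]
width: 0.999
```

```bash
python3 -c "
from h import *
to([507,277,205],90)"
```

```text
t 1.8833 pos [474.1 318.7 202.7] xdir 72.1 tilt [-0.003  0.008] shift [-29.6  44.1  -2.7] w 0.9985370204648449 F [0.2 0.3 0.3]
turn z -17.95
```

Call:
send_rows:
  deltas: [0,0,0,-15,22,0,1,0,0,0,-12,18,0,1,0,0,0,0,0,0,1]

```text
time_s: 2.13
tool_pos: [511.5, 269.9, 202.8]
eef_rot: [-2.55, -1.83, -0.007]
contact_force: [0.5, -0.1, -0.1]
width: 0.999
```

```bash
python3 - <<'E'
from h import *
np.set_printoptions(precision=1,suppress=True)
import pickle
s=observe(); im=get_image("wrist"); cv2.imwrite("pics/w1.png",im)
pickle.dump(s,open("s1.pkl","wb"))
to([507,277,205],90)
for t in("cover_yellow","yellow_tabs"):
    for d in pinpoint(t,"wrist"): print(t,d["position"],d["score"],atz("wrist",d["position"],40 if t[0]=="c" else 83,s))
for d in trace("yellow_tabs","wrist"):
    print(d["score"],d["position"])
cv2.imwrite("pics/w1b.png",cv2.resize(im,(800,500)))
E
```

```text
t 2.1833 pos [510.  272.  202.8] xdir 71.4 tilt [0. 0.] shift [ 3.8 -4.4 -2.2] w 0.9989655976184135 F [ 0.5  0.1 -0.1]
turn z -18.59
cover_yellow [440.6, 264.0] 0.66 [641.4 359.6  40. ]
cover_yellow [321.4, 168.3] 0.64 [503.  273.1  40. ]
yellow_tabs [322.1, 179.8] 0.75 [503.8 273.3  83. ]
yellow_tabs [449.5, 280.7] 0.6 [634.8 355.5  83. ]
0.95 [463.8, 258.4]
0.93 [526.4, 35.2]
0.8 [321.7, 170.2]
```

View pics/w1b.png

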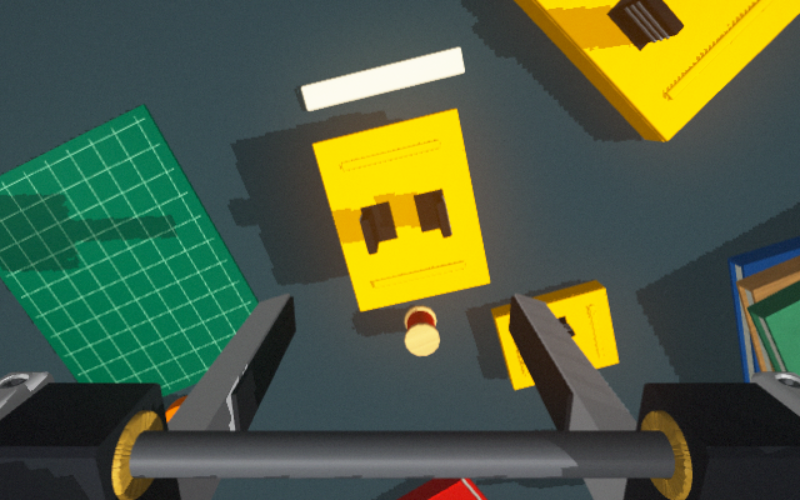

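The wrist picture shows the target cover in the middle at about (400,210) of 800x500, with its two tabs at (379,226) and (433,212). The small look-alike is at (560,335), the spool at (422,330) and the mat on the left. I fit the plate and tabs next.

```bash
python3 - <<'E'
from h import *
import pickle
np.set_printoptions(precision=1,suppress=True)
s=pickle.load(open("s1.pkl","rb")); im=cv2.imread("pics/w1.png")
hsv=cv2.cvtColor(im,cv2.COLOR_BGR2HSV)
m=cv2.inRange(hsv,(18,150,120),(35,255,255)); 
n,l,st,c=cv2.connectedComponentsWithStats(m); k=l[135,275] or l[110,330]
c=max(cv2.findContours((l==k).astype(np.uint8),0,2)[0],key=cv2.contourArea)
for z in(66,):
  q=np.array([atz("wrist",x[0],z,s)[:2] for x in c],np.float32); print(z,cv2.minAreaRect(q)); 
  print(cv2.boxPoints(cv2.minAreaRect(q)))
print(c.reshape(-1,2).min(0),c.reshape(-1,2).max(0))
hq=cv2.convexHull(c); a=cv2.approxPolyDP(hq,8,True).reshape(-1,2); print(a, [atz("wrist",x,66,s)[:2] for x in a])
b=(im.max(2)<60).astype(np.uint8); n,l,st,ce=cv2.connectedComponentsWithStats(b[140:210,280:370])
print([(x[:5],y+[280,140]) for x,y in zip(st,ce) if 80<x[4]<2000])
v=cv2.resize(im[80:260,230:410],(600,600),interpolation=cv2.INTER_CUBIC); cv2.imwrite("pics/w1c.png",v)
# tabs centre: two views + wrist
print(tri([ray("scene",(370,239)),ray("side",(294,162)),ray("wrist",(322.1,179.8),s)]))
print(tri([ray("scene",(369,247)),ray("side",(291,172)),ray("wrist",(321.4,168.3),s)]))
E
```

```text
66 ((502.354736328125, 275.5096740722656), (102.6152572631836, 130.88966369628906), 84.68341064453125)
[[432.4 230.5]
 [562.8 218.4]
 [572.3 320.5]
 [441.9 332.7]]
[250  87] [392 249]
[[365  87]
 [392 225]
 [288 249]
 [250 114]] [array([443.1, 332. ]), array([570.7, 320.5]), array([562.3, 219. ]), array([432.8, 231.9])]
[]
(array([506. , 275.4,  83. ]), [np.float64(4.570165531325224), np.float64(5.243042484091375), np.float64(3.086254114057975)])
(array([500.2, 274.5,  44.3]), [np.float64(1.250511357067856), np.float64(1.161037908110969), np.float64(2.1454407533656252)])
```

View pics/w1c.png

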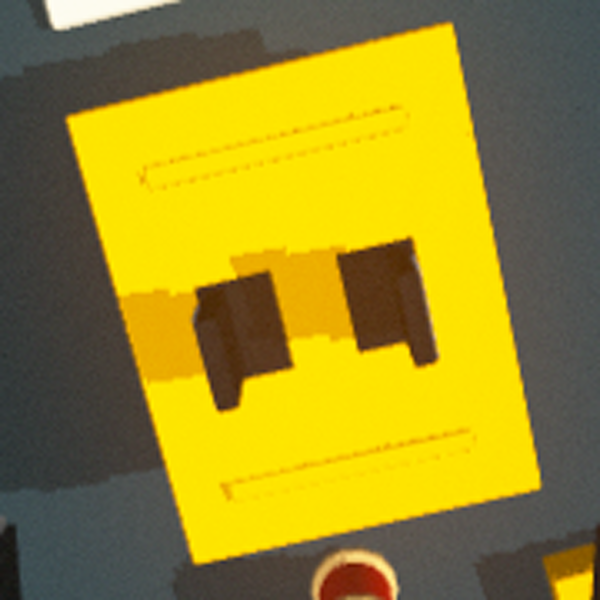

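The plate fits 102.6 x 130.9 mm at z=66, centred at (502.4, 275.5), with its y axis at 84.7°. The crop shows the tabs centred, with their tops at crop (220,360) and (420,310). Now I align over them.

Call:
send_rows:
  deltas: [0,0,-6.7,0,0,0,1,0,0,-6.6,0,0,0,1,0,0,0,0,0,0,1]

```text
time_s: 2.58
tool_pos: [502.6, 283.4, 202.7]
eef_rot: [-2.285, -2.141, -0.008]
contact_force: [0.1, 0.4, 0.3]
width: 1.004
```

```bash
python3 -c "
from h import *
to([503,274.7,130],84.7)"
```

```text
t 2.5833 pos [502.6 283.4 202.7] xdir 86.3 tilt [-0.004  0.011] shift [-9.4  1.3 72.6] w 1.0037462395941874 F [0.1 0.4 0.3]
turn z 1.57
```

Call:
send_rows:
  deltas: [0,0,1.5,-9,1,24,1,0,0,0,0,0,24,1,0,0,0,0,0,20,1,0,0,0,0,0,0,1]

```text
time_s: 2.92
tool_pos: [500.2, 283.5, 134.8]
eef_rot: [-2.313, -2.106, -0.018]
contact_force: [-0.6, -0.3, -0.1]
width: 0.995
```

```bash
python3 -c "
from h import *
s=observe();im=get_image('wrist');cv2.imwrite('pics/w2.png',im)
to([503,274.7,72],84.7)
for d in pinpoint('yellow_tabs','wrist'): print(d['position'],d['score'],atz('wrist',d['position'],83,s))
"
```

```text
t 2.9667 pos [500.9 284.5 136.4] xdir 84.7 tilt [0.001 0.019] shift [-10.8   3.1  64.2] w 1.0000644606541267 F [-0.8  0.8  0.3]
turn z -0.0
[617.4, 54.3] 0.85 [413.3976955  473.65255986  83.        ]
[426.1, 354.7] 0.68 [622.5186325  354.42403516  83.        ]
[307.6, 221.7] 0.62 [503.07774618 273.87112605  83.        ]
```

View pics/w2.png

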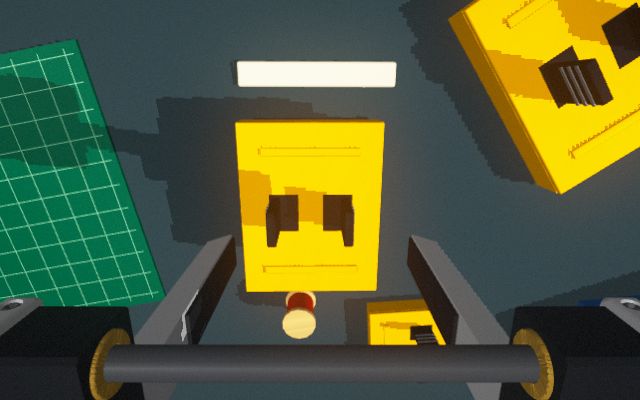

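The cover is centred at about (311,205) with its tabs at (283,215) and (340,215). The fingers straddle about x=323, so a shift of -10 mm in tool x is needed, which agrees with the numbers. I also take out a slight tilt.

Call:
send_rows:
  deltas: [0,-1.1,0,-10,3,10,1,0,0,0,0,0,0,1,0,0,0,0,0,0,1]

```text
time_s: 3.27
tool_pos: [505.9, 276.4, 130.1]
eef_rot: [2.32, 2.115, 0.01]
contact_force: [-0.5, 0.1, -1.0]
width: 0.998
```

```bash
cat >> h.py <<'E'
    z=M[:,2]; print("tilt turn",np.round(np.degrees(M.T@np.cross(z,[0,0,-1])),2))
E
python3 -c "
from h import *
to([503,274.7,72],84.7)
"
```

```text
t 3.2667 pos [505.9 276.4 130.1] xdir 84.7 tilt [0.007 0.003] shift [-2.1 -3.1 58.1] w 0.9983995590670276 F [-0.5  0.1 -1. ]
turn z 0.01
tilt turn [ 0.36 -0.18 -0.  ]
```

Call:
send_rows:
  deltas: [0.3,-0.2,0,-2,-2,15,1,0,0,0,0,0,15,1,0,0,0,0,0,14,1,0,0,0,0,0,8,1,0,0,0,0,0,0,1]

```text
time_s: 3.68
tool_pos: [508.0, 276.5, 81.1]
eef_rot: [2.322, 2.111, 0.016]
contact_force: [0.5, 1.0, -0.0]
width: 1.003
```

```bash
python3 -c "
from h import *
to([503,274.7,72],84.7)
"
```

```text
t 3.6833 pos [508.  276.5  81.1] xdir 84.6 tilt [0.01  0.004] shift [-2.3 -4.9  9. ] w 1.0028287728920562 F [ 0.5  1.  -0. ]
turn z -0.13
tilt turn [ 0.54 -0.3   0.  ]
```

Call:
send_rows:
  deltas: [0.5,-0.3,0,-2,-4,5,1,0,0,0,0,0,3,1,0,0,0,0,0,0,1]

```text
time_s: 3.93
tool_pos: [504.6, 275.3, 74.1]
eef_rot: [2.324, 2.112, 0.003]
contact_force: [-0.8, 0.3, 0.6]
width: 1.001
```

```bash
python3 -c "
from h import *
to([503,274.7,72],84.7)
"
```

```text
t 3.9333 pos [504.6 275.3  74.1] xdir 84.5 tilt [0.002 0.001] shift [-0.7 -1.5  2.1] w 1.0010037135405483 F [-0.8  0.3  0.6]
turn z -0.17
tilt turn [ 0.11 -0.05  0.  ]
```

Call:
send_rows:
  deltas: [0,0,0,-0.7,-1,1,0.5,0,0,0,0,0,0,0.3,0,0,0,0,0,0,0,0,0,0,0,0,0,0,0,0,0,0,0,0,0]

```text
time_s: 4.35
tool_pos: [504.5, 275.2, 74.6]
eef_rot: [2.324, 2.112, 0.007]
contact_force: [0.2, -0.7, 0.3]
width: 0.681
```

Call:
send_rows:
  deltas: [0,0,0,0,0,0,0,0,0,0,0,0,0,0,0,0,0,0,0,0,0]

```text
time_s: 4.6
tool_pos: [504.6, 275.4, 75.0]
eef_rot: [2.324, 2.112, 0.008]
contact_force: [-0.2, -0.3, -0.7]
width: 0.471
```

```bash
python3 -c "
from h import *
to([503,274.7,72],84.7)
"
```

```text
t 4.6 pos [504.6 275.4  75. ] xdir 84.5 tilt [0.005 0.003] shift [-0.9 -1.6  3. ] w 0.470816609376297 F [-0.2 -0.3 -0.7]
turn z -0.18
tilt turn [ 0.27 -0.17  0.  ]
```

Call:
send_rows:
  deltas: [0,0,0,0,0,0,0,0,0,0,0,0,0,0,0,0,0,0,0,0,0,0,0,0,0,0,0,0]

```text
time_s: 4.93
tool_pos: [504.7, 275.4, 75.5]
eef_rot: [2.324, 2.112, 0.009]
contact_force: [-0.5, -1.2, -0.7]
width: 0.35
```

```bash
python3 -c "
from h import *
to([503,274.7,72],84.7)
"
```

```text
t 4.9333 pos [504.7 275.4  75.5] xdir 84.5 tilt [0.005 0.003] shift [-0.8 -1.6  3.5] w 0.3501498200551422 F [-0.5 -1.2 -0.7]
turn z -0.18
tilt turn [ 0.27 -0.18  0.  ]
```

Call:
send_rows:
  deltas: [0,0,0,0,0,0,0,0,0,0,0,0,0,0]

```text
time_s: 5.1
tool_pos: [504.6, 275.4, 75.5]
eef_rot: [2.324, 2.112, 0.008]
contact_force: [-0.7, 0.2, 0.7]
width: 0.357
```

```bash
python3 -c "
from h import *
to([503,274.7,72],84.7)
im=get_image('wrist');cv2.imwrite('pics/w3.png',im)
"
```

```text
t 5.1 pos [504.6 275.4  75.5] xdir 84.5 tilt [0.005 0.003] shift [-0.8 -1.6  3.5] w 0.3571010161074365 F [-0.7  0.2  0.7]
turn z -0.19
tilt turn [ 0.27 -0.17  0.  ]
```

View pics/w3.png

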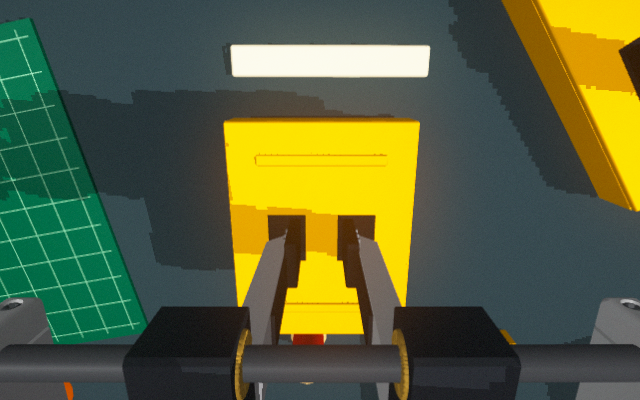

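The fingers hold both tabs, at about (290,255) and (355,255), and the opening has stopped at about 34 mm. Lifting straight up.

Call:
send_rows:
  deltas: [0,0,0,0,0,-6,0,0,0,0,0,0,-8,0,0,0,0,0,0,-10,0,0,0,0,0,0,-10,0,0,0,0,0,0,-10,0]

```text
time_s: 5.57
tool_pos: [502.5, 274.4, 120.8]
eef_rot: [2.325, 2.113, 0.0]
contact_force: [-0.2, 0.1, -1.9]
width: 0.352
```

Call:
send_rows:
  deltas: [0,0,0,0,0,-15,0,0,0,0,0,0,-20,0,0,0,0,0,0,-15,0,0,0,0,0,0,0,0]

```text
time_s: 5.9
tool_pos: [503.7, 274.7, 178.7]
eef_rot: [2.324, 2.112, 0.008]
contact_force: [1.3, -0.0, -1.8]
width: 0.354
```

```bash
python3 -c "
from h import *
to([488.5,15,150],95)
a=get_image('side');b=get_image('wrist')
cv2.imwrite('pics/w4.png',np.hstack([cv2.resize(a[80:330,180:480],(400,333)),cv2.resize(b,(400,250+83))]))
"
```

```text
t 5.9 pos [503.7 274.7 178.7] xdir 84.5 tilt [0.005 0.002] shift [-260.     9.5   28.1] w 0.3538979503216011 F [ 1.3 -0.  -1.8]
turn z -10.49
tilt turn [ 0.26 -0.16  0.  ]
```

View pics/w4.png

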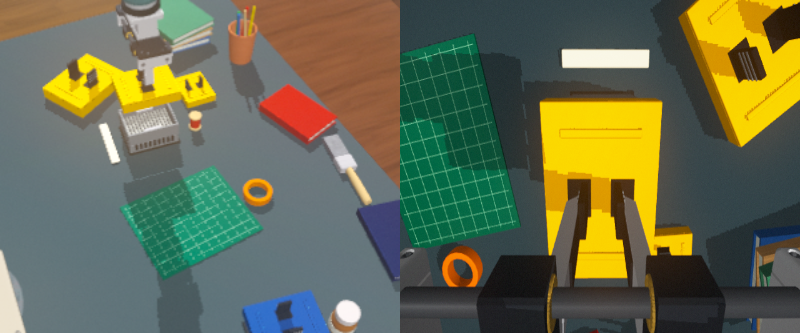

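The side view shows the grey box open with its slats bare, and the cover level in the gripper at (150,90) of the left half. Carrying it to the mat now.

Call:
send_rows:
  deltas: [0,0,0,-15,0,0,0,0,0,0,-25,1,0,0,0,0,0,-30,2,0,0,0,0,0,-30,2,0,0,0,0,0,-30,2,0,0]

```text
time_s: 6.42
tool_pos: [492.1, 143.2, 171.1]
eef_rot: [-2.307, -2.125, 0.006]
contact_force: [0.7, -0.9, -1.4]
width: 0.355
```

Call:
send_rows:
  deltas: [0,0,0,-30,2,0,0,0,0,0,-30,1,0,0,0,0,0,-25,0,10,0,0,0,0,-15,0,10,0,0,0,0,0,0,0,0]

```text
time_s: 6.83
tool_pos: [477.8, 23.5, 146.2]
eef_rot: [-2.319, -2.109, 0.03]
contact_force: [0.3, 0.9, -2.4]
width: 0.353
```

```bash
python3 -c "
from h import *
to([490,15,120],95)
s=observe();im=get_image('wrist')
for d in pinpoint('mat','wrist'): print(d['position'],d['score'],atz('wrist',d['position'],0,s))
"
```

```text
t 6.8333 pos [477.8  23.5 146.2] xdir 84.6 tilt [-0.018 -0.008] shift [-7.1 13.4 26. ] w 0.3534556023776801 F [ 0.3  0.9 -2.4]
turn z -10.44
tilt turn [-1.01  0.55 -0.  ]
```

Call:
send_rows:
  deltas: [-0.5,0.3,-5,-4,6,8,0,-0.5,0.3,-5,-3,6,10,0,0,0,0,0,0,0,0]

```text
time_s: 7.18
tool_pos: [492.0, 24.6, 129.6]
eef_rot: [-2.111, -2.324, -0.014]
contact_force: [-0.3, 1.3, -2.2]
width: 0.353
```

```bash
python3 -c "
from h import *
to([490,15,60],95)
"
```

```text
t 7.1833 pos [492.   24.6 129.6] xdir 95.5 tilt [0.004 0.008] shift [-9.9 -3.2 69.5] w 0.35260685368577305 F [-0.3  1.3 -2.2]
turn z 0.51
tilt turn [ 0.29 -0.45  0.  ]
```

Call:
send_rows:
  deltas: [0.3,-0.4,0,-8,-2,15,0,0,0,0,0,0,20,0,0,0,0,0,0,20,0,0,0,0,0,0,10,0,0,0,0,0,0,0,0]

```text
time_s: 7.6
tool_pos: [493.6, 25.2, 65.3]
eef_rot: [-2.114, -2.324, -0.011]
contact_force: [-0.3, 0.6, -0.8]
width: 0.349
```

```bash
python3 -c "
from h import *
to([490,15,42],95)
"
```

```text
t 7.6 pos [493.6  25.2  65.3] xdir 95.4 tilt [0.005 0.005] shift [-9.9 -4.6 23.3] w 0.3488449077464085 F [-0.3  0.6 -0.8]
turn z 0.42
tilt turn [ 0.29 -0.27 -0.  ]
```

Call:
send_rows:
  deltas: [0.3,-0.3,0,-10,-4,6,0,0,0,0,-2,-1,6,0,0,0,0,0,0,0,0]

```text
time_s: 7.85
tool_pos: [490.4, 15.1, 53.9]
eef_rot: [2.111, 2.325, 0.001]
contact_force: [-0.7, 1.0, -1.3]
width: 0.357
```

```bash
python3 -c "
from h import *
to([490,15,38.5],95)
im=get_image('scene');im2=get_image('side')
v=np.hstack([im[120:280,220:420],im2[170:330,230:430]])
cv2.imwrite('pics/w5.png',cv2.resize(v,None,fx=2,fy=2))
"
```

```text
t 7.85 pos [490.4  15.1  53.9] xdir 95.5 tilt [ 0.001 -0.   ] shift [-0.  -0.4 15.4] w 0.3571137750795017 F [-0.7  1.  -1.3]
turn z 0.52
tilt turn [ 0.06  0.01 -0.  ]
```

View pics/w5.png

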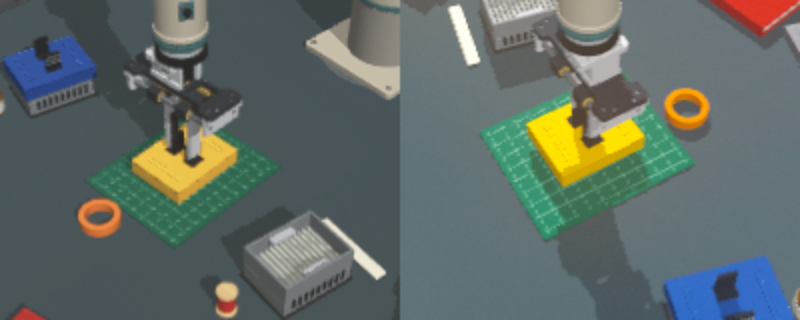

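The cover is level over the middle of the mat in both views (180,160 and 585,140), and the blue cover is untouched. Lowering gently.

Call:
send_rows:
  deltas: [0,0,0,0,0,6,0,0,0,0,0,0,4,0,0,0,0,0,0,2,0,0,0,0,0,0,0,0]

```text
time_s: 8.28
tool_pos: [492.5, 15.3, 43.0]
eef_rot: [2.11, 2.322, 0.007]
contact_force: [0.0, 0.1, -1.0]
width: 0.352
```

```bash
python3 -c "
from h import *
to([490,15,38.5],95)
"
```

```text
t 8.2833 pos [492.5  15.3  43. ] xdir 95.5 tilt [0.006 0.001] shift [-0.  -2.5  4.4] w 0.35232941579841315 F [ 0.   0.1 -1. ]
turn z 0.46
tilt turn [ 0.33 -0.   -0.  ]
```

Call:
send_rows:
  deltas: [0.3,0,0,0,-2,1.5,0,0,0,0,0,0,1.5,0,0,0,0,0,0,1,0,0,0,0,0,0,0,0]

```text
time_s: 8.62
tool_pos: [490.4, 15.1, 38.6]
eef_rot: [2.113, 2.325, 0.0]
contact_force: [0.7, -0.2, -0.1]
width: 0.355
```

```bash
python3 -c "
from h import *
to([490,15,38.5],95)
"
```

```text
t 8.6167 pos [490.4  15.1  38.6] xdir 95.5 tilt [0. 0.] shift [-0.  -0.5  0.1] w 0.35501690895033744 F [ 0.7 -0.2 -0.1]
turn z 0.45
tilt turn [ 0.01 -0.01  0.  ]
```

Call:
send_rows:
  deltas: [0,0,0,0,0,1,0,0,0,0,0,0,0.7,0]

```text
time_s: 8.78
tool_pos: [490.6, 15.1, 38.4]
eef_rot: [2.113, 2.324, 0.001]
contact_force: [-2.8, 0.2, 9.2]
width: 0.356
```

Call:
send_rows:
  deltas: [0,0,0,0,0,0.5,0,0,0,0,0,0,0,0]

```text
time_s: 8.95
tool_pos: [490.6, 15.1, 38.8]
eef_rot: [2.113, 2.324, 0.001]
contact_force: [0.2, 0.5, -0.8]
width: 0.354
```

In contact with the mat (a brief 9 N). Opening.

Call:
send_rows:
  deltas: [0,0,0,0,0,0,0.45,0,0,0,0,0,0,0.55,0,0,0,0,0,0,0.7,0,0,0,0,0,0,0.9,0,0,0,0,0,0,0.95]

```text
time_s: 9.37
tool_pos: [490.9, 15.1, 38.5]
eef_rot: [2.113, 2.323, 0.002]
contact_force: [-0.4, 0.6, 0.8]
width: 0.674
```

Call:
send_rows:
  deltas: [0,0,0,0,0,0,0.95,0,0,0,0,0,0,0.95,0,0,0,0,0,0,0.95]

```text
time_s: 9.62
tool_pos: [491.3, 15.2, 38.5]
eef_rot: [2.112, 2.323, 0.003]
contact_force: [-0.0, 0.8, -0.6]
width: 0.885
```

```bash
python3 -c "
from h import *
to([490,15,38.5],95)
"
```

```text
t 9.6167 pos [491.3  15.2  38.5] xdir 95.4 tilt [0.002 0.   ] shift [-0.  -1.3  0. ] w 0.88468720886675 F [-0.   0.8 -0.6]
turn z 0.44
tilt turn [ 0.14  0.   -0.  ]
```

Clear of the tabs (83 mm against 56). Backing off upward.

Call:
send_rows:
  deltas: [0,0,0,0,0,-10,0.95,0,0,0,0,0,-20,0.95,0,0,0,0,0,-30,0.95,0,0,0,0,0,-40,0.95,0,0,0,0,0,-40,0.95]

```text
time_s: 10.03
tool_pos: [484.9, 14.9, 178.4]
eef_rot: [-2.105, -2.317, 0.017]
contact_force: [0.7, 0.8, -0.9]
width: 0.953
```

Call:
send_rows:
  deltas: [0,0,0,0,-10,-30,0.95,0,0,0,0,-10,-20,0.95,0,0,0,0,0,0,0.95,0,0,0,0,0,0,0.95]

```text
time_s: 10.37
tool_pos: [469.7, 13.4, 242.4]
eef_rot: [2.111, 2.323, 0.005]
contact_force: [0.2, 0.3, -0.5]
width: 0.949
```

```bash
python3 - <<'E'
from h import *
s=observe();w=get_image("wrist");get_image("side");a=get_image("scene")
to([490,15,38.5],95)
hsv=cv2.cvtColor(w,cv2.COLOR_BGR2HSV)
m=cv2.inRange(hsv,(18,150,120),(35,255,255))
c=max(cv2.findContours(m,0,2)[0],key=cv2.contourArea)
q=np.array([atz("wrist",x[0],29,s)[:2] for x in c],np.float32); print("cover",cv2.minAreaRect(q))
g=cv2.inRange(hsv,(60,80,30),(90,255,255))
c=max(cv2.findContours(g,0,2)[0],key=cv2.contourArea)
q=np.array([atz("wrist",x[0],3,s)[:2] for x in c],np.float32); print("mat",cv2.minAreaRect(q))
v=np.hstack([cv2.resize(w,(400,250)),cv2.resize(a[100:300,180:500],(400,250))]); cv2.imwrite("pics/w6.png",v)
E
```

```text
t 10.5167 pos [469.   13.4 240.2] xdir 95.5 tilt [-0.  0.] shift [ -0.4  21.1 201.7] w 0.9501939158877121 F [-0.2  0.2  0.4]
turn z 0.49
tilt turn [-0.01 -0.    0.  ]
cover ((487.6822509765625, 13.616031646728516), (132.6077880859375, 102.73983764648438), 5.479371547698975)
mat ((488.4540710449219, 12.131690979003906), (242.76719665527344, 202.0467529296875), 4.994786262512207)
```

View pics/w6.png

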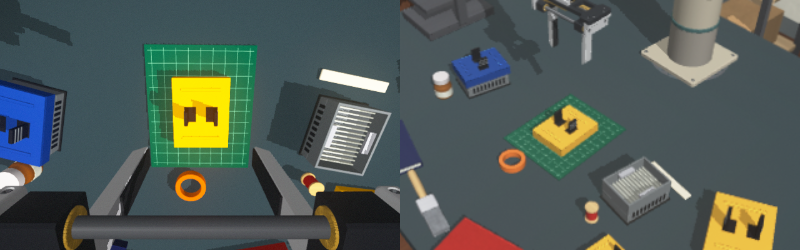

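The cover stands upright on the mat at (200,110), within 2 mm of its centre. The blue cover is still clipped on and the gripper is clear.

```bash
python3 -c "
from rig import close_job; print(close_job())"
```

```text
the job is handed in; nothing more can be done
None
```

The yellow cover is off its filter box and standing right way up on the middle of the green mat. The job is handed in after about 10.5 s of robot time. I took the middle-sized of the three yellow covers, squeezed both tabs to about 33 mm, lifted it straight off, set it down, let go and backed well clear.

- **Placement:** in the last wrist picture the cover's centre is at (487.7, 13.6) and the mat's at (488.5, 12.1). That is within 2 mm, and the two are turned within about 0.5° of each other.
- **Surroundings:** the grey box is open, the blue cover looks as it was, and the gripper touches nothing. The highest force I read was about 9 N, briefly at touchdown.
- **Disagreements:** the gripper read about 33 mm on the tabs, where the text gives 36 mm at full squeeze. The first position estimates from the two fixed cameras were up to 9 mm off for the mat and about 5 mm off for the tabs, so I used the fitted outlines instead.

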